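# Unlatch and open the parts case

## Task

Open the steel parts case: gently press the round button on its lock plate until the T-handle pops out, turn the handle clockwise as far as it goes to unlatch, and slide the hatch open to its stop. Leave the handle standing out and turned, let go, and leave everything else on the bench where it is.

Things in the scene. Friction and masses are not known exactly. Their poses are not given: they have to be found in the camera images.
- case: Grey steel parts case fixed to the bench, 260 (x) by 480 (y) by 90 mm high. Origin: centre of its underside; z up, y along its length, the way the hatch opens. Aluminium hatch on top, 238 by 240 mm, upper face 100 mm up, between low rails (tops 104 mm up). Black lock plate on the hatch, 60 (x) by 165 (y) by 14 mm, upper face 114 mm up: T-handle's axis at y = -40 mm, button at y = +40 mm when shut.
- button_seat (a point): Lock plate's upper face on the axis of the button, a round steel cap 22 mm across. Its axes are the case's. How far the cap stands above it varies from 8 to 20 mm and is not reported: feel for it. It goes down 6.6 mm, taking 2 to 4 N at first, 5 to 7 N just before the handle lets go (about 5.5 mm), then less, then it is solid: over 20 N damages the lock. It springs back.
- handle_grip (a point): Middle of the T-handle's bar, on its axis; axes turn with it (x across the bar, y along, z up). Steel bar 70 long, 12 wide, 12 mm high. Latched it lies along the case's y in a slot (2 mm clear each side), top level with the plate. Popped out it is 20 mm higher, 8 mm clear of the plate, on an 11 mm stem, kept out by a spring. Only the button releases it.
- plunger (a joint): How far the handle has popped out, in m: 0 flush, 0.020 fully out. It takes about 0.2 s to rise, pushed by 1 to 2 N; no need to pull it.
- handle (a joint): Turn of the handle in rad: 0 latched, grows clockwise seen from above, stop at 1.35. The latch is clear of its keeper from about 1.1. It turns only when popped out, against about 0.1 N m of friction, and stays where it is left.
- hatch (a joint): How far the hatch has slid open towards the case's +y, in m: 0 shut, 0.09 at the solid stop. About 4 N of friction plus 25 N per m/s; stays where it is left; cannot slide while latched. The handle and the button ride on it, so the button is 80 mm ahead of the handle's axis at all times.
- tin: Small jar, 42 mm across, 45 mm high, standing on the case's fixed end deck (90 mm above the bench, y from -240 to -145 mm of the case); a bystander. Origin under its centre.
- tweezers: Steel tweezers, 130 mm long, 7 mm high, lying beside the jar on the case's fixed end deck; a bystander. Origin at their middle.
- caliper: Caliper, 200 mm long, 13 mm high, lying on the bench; a bystander.
- core_tray: White tray of small cores, 130 by 190 by 22 mm; a bystander.
- core_board: White board with rows of small cores, 150 by 200 by 15 mm; a bystander.
- mug: White mug, 76 mm across, 90 mm high; a bystander.
- tape: Cardboard tape ring, 90 mm across, 24 mm high; a bystander.

How it is judged:
On the way, in this order (a step that is already met when the one before it is completed fails the run):
1. the handle has popped out (at least 16 mm) (value of joint plunger above 0.016 m), for 0.2 s.
2. the popped handle is turned clockwise to its stop (at least 1.15 rad) (value of joint handle above 1.15 rad and value of joint plunger above 0.008 m), for 0.2 s.
At the end, for the whole second after the job is handed in: The hatch is slid open to its stop (at least 82 mm of 90) and at rest, with the handle still standing out (at least 12 mm) and turned (at least 1.1 rad) (value of joint hatch above 0.082 m and value of joint handle above 1.1 rad and value of joint plunger above 0.012 m and not (velocity of joint hatch above 0.01 m/s) and not (velocity of joint hatch below -0.01 m/s)); the robot touches nothing.
It fails at once if the button is pressed with more than 20 N (horizontal distance between the grasp point and button_seat below 0.035 m and contact force between the fingers and case above 20 N).
It fails at once if a bystander is pushed more than 30 mm from its place (distance of any of tin, tweezers, caliper, core_tray, core_board, mug, tape from where it was at the start of the episode above 0.03 m).
It also fails if it takes over 59 s, if anything falls off the work surface, if the arm or the gripper's body presses on something with over 40 N, if the wrist force passes 120 N, or if a joint passes its speed limit or range.

## Robot

A 6-joint arm with a two-finger parallel gripper is mounted at the origin on the work surface. World frame = base frame: x ahead of the robot, y to its left, z up, the work surface at z = 0. Lengths are in m, angles in rad, forces in N, time in s.
With the tool pointing down it reaches from about 0.275 to 0.725 m from the base axis. Payload 5.6 kg.
Tool frame: the origin (TCP) lies midway between the tips of the shut fingers; the grasp point (between the pads) lies 19 mm behind it; z points along the fingers, y is the line along which they close (so a half turn about z gives the same grasp; the last joint's range is limited). The gripper opens to 85 mm and grips with 20 to 120 N. Pads are 22 mm wide; open, the fingers measure 114 mm over their backs; the gripper's body (76 mm by 85 mm) begins 54 mm behind the grasp point. The pads swing forward as they close: fully open they stand 13 mm farther back than shut.
Start: joints at [1.509, 0.255, 0.108, 0, -1.424, -0.285], TCP at [0.187, 0.517, 0.231] pointing down, gripper open.
Joint ranges: [-2.95, 2.95], [-1.21, 1.97], [-1.09, 1.5], [-2.87, 1.71], [-2.94, -0.07], [-3.05, 3.05]. Speed limits (rad/s): [2.57, 2.57, 3.14, 3.14, 3.14, 3.14].

## Interface

Orientations are given as a unit quaternion [w, x, y, z].
In Python, from workcell import observe, optics, job gives the robot as it stands.
- The arm moves only by the shell command python3 -m creep 'ROWS' [FORCE]. ROWS is JSON, a list of rows, each an object with "offset": the shift along the world's x, y, z in mm, a list of three; "spin": the turn about the world's z in rad; "claw": the opening, from 0 (shut) to 1 (fully open). In form: [{"offset": [tx, ty, tz], "spin": spin, "claw": claw}, ...]. A call has 1 to 8 rows; each row is the pose to reach, as a shift and turn from the pose commanded when the call began; what a row does not reach only later rows make up. A row lasts 1/8 s, in which the tool goes at most 62.5 mm and 10.7 degrees, less where a joint would pass 70% of its speed; a pose out of reach is approached as far as the arm can. A call with a gripper value outside its range is refused whole. The fingers move at their own pace and stop on an object; FORCE is the grip in N (left out, the last holds). Time passes only in rows, so rows that repeat a pose let the fingers close. It gives the time, the measured TCP pose, the force, the opening and the grip force at its end, in the units of the state.
- observe(): the state, without advancing time (a new reading comes with each control period).
- optics.get_image(name): name is "scene" or "side" or "wrist"; returns a dict with "image" (420x560x3 uint8, red, green, blue), "K" (3x3 intrinsics, pixels), "k1" (the pictures are not rectified: a ray, as slopes to the right and down, at radius r is drawn at 1 + k1 r^2 times it, then the intrinsics apply), "rvec" (rotation vector, rad) and "tvec" (3), from world to camera coordinates, as OpenCV has them. Camera axes: x right, y down, z forward; pixel columns grow to the right and rows downward; lengths in m; the calibration is good to about 2 mm. A picture is of the moment at which its call begins. There is no depth.
- job.job_done(): hands the job in; it is judged then, once.
The state is a dict: "time_s": time; "joints": joint angles; "qd": joint speeds; "joint_efforts": joint torques, N m; "tool_pos": TCP position; "eef_rot": TCP orientation; "contact_force": force on the tool from outside, world axes, zero at the start; "torque": the same for the moment, N m; "opening": finger opening in m; "gripper_force": force on a finger pad.
Only numpy, scipy, OpenCV 4.12 (cv2) and the standard library are available. Lean on these libraries where they do the work, as an engineer would, in place of code of your own. Each camera call takes 0.05 s, during which the arm holds its last target. There are 200 camera calls.

## Working session

There is one attempt and no reset: what is moved stays moved. The work goes in short steps, Python scripts to look and compute and a shell command to move; the robot and the scene stay as the last step left them, time stands still between calls to the robot, and variables do not carry over. Pictures are saved under pics/ and viewed, at most 10 in all, crops included, and the job is handed in when it is done.

```bash
mkdir -p pics; cat > h.py <<'E'
import numpy as np, cv2
from workcell import observe, optics, job
def get(name,fn=None):
    d=optics.get_image(name)
    if fn: cv2.imwrite('pics/'+fn+'.png',cv2.cvtColor(d['image'],cv2.COLOR_RGB2BGR))
    return d
def ray(d,uv):
    K=np.array(d['K']);R=cv2.Rodrigues(np.array(d['rvec'],float))[0];t=np.array(d['tvec'],float).ravel()
    p=np.linalg.inv(K)@np.array([uv[0],uv[1],1.]);xd=p[:2];x=xd.copy()
    for _ in range(30): x=xd/(1+d['k1']*(x@x))
    return -R.T@t, R.T@np.array([x[0],x[1],1.])
def onz(d,uv,z):
    c,v=ray(d,uv); return c+v*(z-c[2])/v[2]
def proj(d,P):
    K=np.array(d['K']);R=cv2.Rodrigues(np.array(d['rvec'],float))[0];t=np.array(d['tvec'],float).ravel()
    q=R@np.array(P,float)+t;x=q[:2]/q[2];x=x*(1+d['k1']*(x@x));return (K@np.array([*x,1]))[:2]
E
python3 - <<'E'
from h import *
for n in('scene','side','wrist'):
    d=get(n,n+'0');print(n,ray(d,(280,210)),d['k1'],d['K'][0][0])
s=observe();print(s)
a,b,c=[cv2.imread(f'pics/{n}0.png') for n in('scene','side','wrist')]
E
```

```text
scene (array([0.97683175, 0.50965961, 1.29946067]), array([-0.35625422, -0.39569014, -0.84649234])) -0.09113807238802872 501.80719041315956
side (array([ 0.24586378, -1.18931481,  0.74162165]), array([ 0.18436386,  0.84763947, -0.4976652 ])) -0.12153270576047638 521.3226122910088
wrist (array([0.24831833, 0.49477081, 0.37364265]), array([-0.25365212,  0.07926241, -0.96409692])) -0.008900175695733635 332.01300197173816
{'time_s': 0.15, 'joints': array([ 1.50859282e+00,  2.55605503e-01,  1.07284509e-01, -3.14369180e-04,
       -1.42390356e+00, -2.84633840e-01]), 'qd': array([ 0.00036087, -0.00141681,  0.00474138, -0.00015263,  0.00073306,
       -0.00073133]), 'joint_efforts': array([ 1.43157708e-04, -3.86944842e+01,  2.38081598e+01,  5.36635056e+00,
       -4.48622115e-03, -1.44940167e-07]), 'tool_pos': array([0.1867817 , 0.5169131 , 0.23060571]), 'eef_rot': array([ 7.26957420e-04,  9.84996378e-01, -1.72573469e-01, -7.52581634e-05]), 'contact_force': array([-0.59321054, -0.20415898, -0.09366362]), 'torque': array([ 0.0488613 , -0.00165164,  0.04504838]), 'gripper_force': 0.0, 'opening': 0.08541132291945418}
```

View pics/scene0.png

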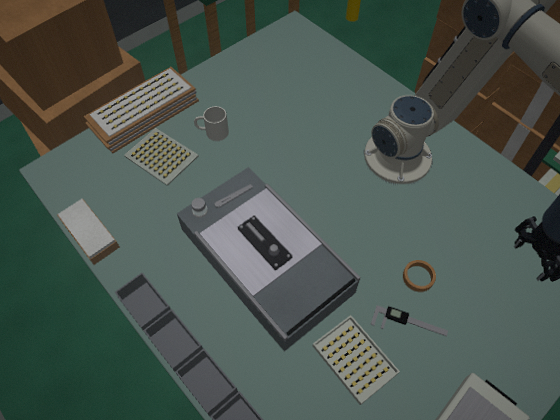

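View pics/side0.png

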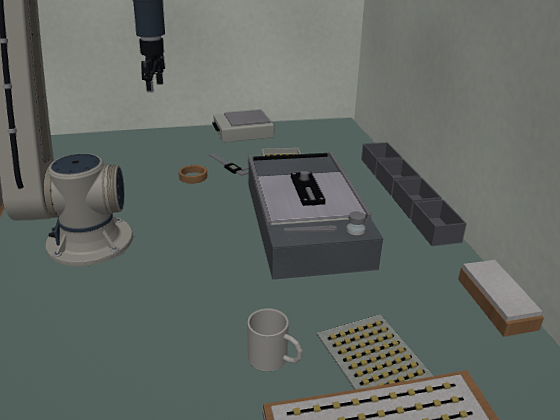

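The scene view shows the case with the black lock plate around (265,242), its slot and handle at about (257,232), the button at about (273,250), and the jar at (199,205). The side view shows the plate at about (308,188).

```bash
python3 - <<'E'
from h import *
for n,(x0,y0,x1,y1) in(('scene',(225,200,305,285)),('side',(280,160,335,215))):
    d=get(n);im=d['image'];g=im.max(2)
    m=np.zeros_like(g);m[y0:y1,x0:x1]=(g[y0:y1,x0:x1]<60)*255
    cs,_=cv2.findContours(m,cv2.RETR_EXTERNAL,cv2.CHAIN_APPROX_NONE)
    c=max(cs,key=cv2.contourArea)[:,0]
    P=np.array([onz(d,p,.114)[:2] for p in c.astype(float)])
    r=cv2.minAreaRect((P*1000).astype(np.float32));print(n,len(cs),r,cv2.boxPoints(r).round().tolist())
    cr=im[y0-10:y1+10,x0-10:x1+10];cr=cv2.resize(cr,None,fx=5,fy=5,interpolation=2)[:560]
    cv2.imwrite(f'pics/crop_{n}.png',cr[...,::-1])
a,b=[cv2.imread(f'pics/crop_{n}.png') for n in('scene','side')]
b=cv2.copyMakeBorder(b,0,max(0,a.shape[0]-b.shape[0]),0,0,0);cv2.imwrite('pics/both.png',cv2.resize(np.hstack([a,b[:a.shape[0]]]),(780,460)))
E
```

```text
scene 2 ((577.2259521484375, 2.2315750122070312), (166.50302124023438, 60.36383056640625), 87.96292877197266) [[544.0, -80.0], [604.0, -82.0], [610.0, 84.0], [550.0, 87.0]]
side 5 ((571.5491333007812, -14.2310791015625), (187.91896057128906, 62.90226745605469), 87.84417724609375) [[537.0, -107.0], [599.0, -109.0], [607.0, 78.0], [544.0, 81.0]]
```

View pics/both.png

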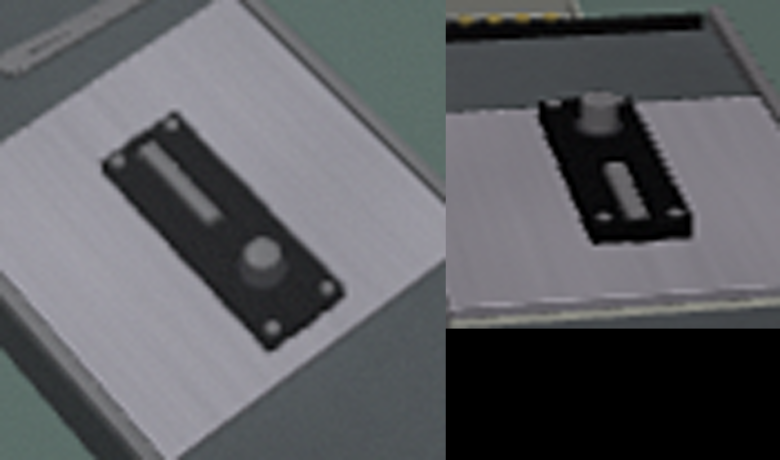

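```bash
python3 - <<'E'
from h import *
d=get('scene');e=get('side')
print('bar',onz(d,(255.6,231.8),.114))
c1,v1=ray(d,(274.,247.8));c2,v2=ray(e,(304.6,172.8))
A=np.c_[v1,-v2];t=np.linalg.lstsq(A,c2-c1,rcond=None)[0];p,q=c1+t[0]*v1,c2+t[1]*v2;print('cap',p,q)
for z in(.122,.134):print(onz(d,(274.,247.8),z))
E
python3 -m creep '[{"offset":[48,-60,0],"spin":-0.18,"claw":0},{"offset":[98,-120,0],"spin":-0.36,"claw":0},{"offset":[146,-180,0],"spin":-0.54,"claw":0},{"offset":[195,-238,0],"spin":-0.72,"claw":0},{"offset":[244,-297,-10],"spin":-0.9,"claw":0},{"offset":[293,-356,-20],"spin":-1.08,"claw":0},{"offset":[342,-416,-30],"spin":-1.26,"claw":0},{"offset":[391,-475,-40],"spin":-1.26,"claw":0}]' 40
```

```text
bar [ 0.57407195 -0.03624133  0.114     ]
cap [0.57484004 0.04050577 0.13076811] [0.57870684 0.03908065 0.13001016]
[0.5718241  0.03698594 0.122     ]
[0.57595171 0.04180316 0.134     ]
time_s: 1.35
tool_pos: [0.5047, 0.1304, 0.2055]
eef_rot: [0.0, -0.694, 0.72, -0.0]
contact_force: [0.9, 0.5, -0.3]
opening: -0.0001
gripper_force: 0.0
```

```bash
python3 -m creep '[{"offset":[35,-44,-10],"spin":0,"claw":0},{"offset":[73,-89,-25],"spin":0,"claw":0},{"offset":[73,-89,-25],"spin":0,"claw":0},{"offset":[73,-89,-25],"spin":0,"claw":0}]'
python3 - <<'E'
from h import *
d=get('wrist','wrist1');s=observe();print(s['tool_pos'],s['contact_force'])
print(proj(d,(.577,.0415,.130)),proj(d,(.575,-.038,.114)))
E
```

```text
time_s: 1.85
tool_pos: [0.5765, 0.043, 0.1803]
eef_rot: [-0.0, -0.694, 0.72, 0.0]
contact_force: [0.1, 0.2, 1.4]
opening: 0.0
gripper_force: 0.0
[0.57647786 0.04364474 0.1808635 ] [-0.06149515  0.09099452  0.36998443]
[274.88419092 227.76099995] [273.29881198  92.88247842]
```

View pics/wrist1.png

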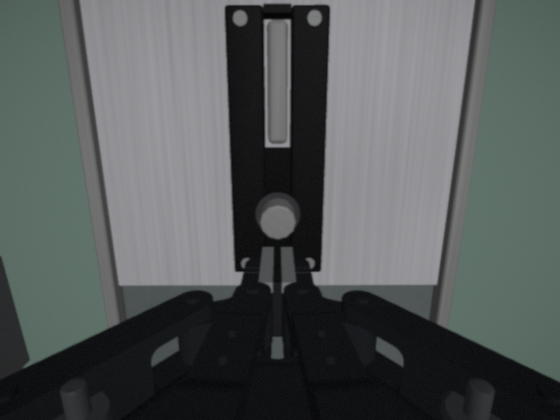

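The wrist view shows the cap top at (278,220), the bar centred at (277,82), and the plate spanning rows 7–270. Next I convert these pixels to positions.

```bash
python3 - <<'E'
from h import *
d=get('wrist');s=observe();print(s['tool_pos'],s['contact_force'])
for n,uv,z in(('cap',(278,220),.131),('bar',(277,82),.114),('barN',(277,21),.114),('barS',(277,143),.114),('NL',(226,7),.114),('NR',(329,7),.114),('SL',(236,271),.114),('SR',(321,271),.114)):print(n,(onz(d,uv,z)*1000).round(1))
E
```

```text
[0.57640893 0.04399973 0.18115307] [0.28145904 0.46612262 0.35847179]
cap [574.9  37.1 131. ]
bar [572.6 -43.4 114. ]
barN [571.5 -76.2 114. ]
barS [573.9  -7.8 114. ]
NL [600.  -84.3 114. ]
NR [541.9 -82.3 114. ]
SL [605.3  78.1 114. ]
SR [546.6  80.2 114. ]
```

```bash
python3 -m creep '[{"offset":[0,-4,-15],"spin":0,"claw":0},{"offset":[0,-4,-30],"spin":0,"claw":0},{"offset":[0,-4,-40],"spin":0,"claw":0},{"offset":[0,-4,-43],"spin":0,"claw":0},{"offset":[0,-4,-44],"spin":0,"claw":0},{"offset":[0,-4,-44],"spin":0,"claw":0},{"offset":[0,-4,-44],"spin":0,"claw":0}]'
python3 -m creep '[{"offset":[0,0,-1],"spin":0,"claw":0},{"offset":[0,0,-2],"spin":0,"claw":0},{"offset":[0,0,-2],"spin":0,"claw":0}]'
```

```text
time_s: 2.82
tool_pos: [0.5769, 0.0391, 0.1369]
eef_rot: [0.0, -0.694, 0.72, -0.0]
contact_force: [-0.7, -0.7, -0.2]
opening: -0.0003
gripper_force: 0.0
time_s: 3.2
tool_pos: [0.5765, 0.0391, 0.1344]
eef_rot: [-0.0, -0.694, 0.72, 0.0]
contact_force: [-0.4, 0.1, -0.1]
opening: 0.0002
gripper_force: 0.0
```

```bash
python3 -m creep '[{"offset":[0,0,-1],"spin":0,"claw":0},{"offset":[0,0,-2],"spin":0,"claw":0},{"offset":[0,0,-2],"spin":0,"claw":0}]'
python3 -m creep '[{"offset":[0,0,-1],"spin":0,"claw":0},{"offset":[0,0,-2],"spin":0,"claw":0},{"offset":[0,0,-2],"spin":0,"claw":0}]'
```

```text
time_s: 3.58
tool_pos: [0.5768, 0.0391, 0.1329]
eef_rot: [0.0, -0.694, 0.72, -0.0]
contact_force: [-1.5, -0.7, 4.0]
opening: -0.0003
gripper_force: 1.8
time_s: 3.95
tool_pos: [0.5768, 0.0391, 0.1306]
eef_rot: [0.0, -0.694, 0.72, -0.0]
contact_force: [0.0, 0.8, 2.9]
opening: 0.0001
gripper_force: 2.0
```

```bash
python3 -m creep '[{"offset":[0,0,-1],"spin":0,"claw":0},{"offset":[0,0,-1],"spin":0,"claw":0}]'
python3 -m creep '[{"offset":[0,0,-1],"spin":0,"claw":0},{"offset":[0,0,-1],"spin":0,"claw":0}]'; python3 -c "
from h import *
d=get('scene');c=d['image'][180:300,200:330];cv2.imwrite('pics/s2.png',cv2.resize(c,None,fx=4,fy=4,interpolation=2)[...,::-1])"
```

```text
time_s: 4.2
tool_pos: [0.5767, 0.0391, 0.1295]
eef_rot: [0.0, -0.694, 0.72, -0.0]
contact_force: [-1.4, -0.5, 4.3]
opening: 0.0001
gripper_force: 2.1
time_s: 4.45
tool_pos: [0.5767, 0.0391, 0.1285]
eef_rot: [0.0, -0.694, 0.72, -0.0]
contact_force: [1.2, 0.7, 4.5]
opening: 0.0003
gripper_force: 2.2
```

```bash
python3 -m creep '[{"offset":[0,0,-1],"spin":0,"claw":0},{"offset":[0,0,-1],"spin":0,"claw":0}]'
python3 -m creep '[{"offset":[0,0,-0.5],"spin":0,"claw":0},{"offset":[0,0,-0.5],"spin":0,"claw":0}]'; python3 -c "
from h import *
d=get('wrist','w2')"
```

```text
time_s: 4.75
tool_pos: [0.5766, 0.0391, 0.1272]
eef_rot: [-0.0, -0.694, 0.72, 0.0]
contact_force: [-0.3, -0.0, 2.7]
opening: -0.0002
gripper_force: 1.5
time_s: 5.0
tool_pos: [0.5767, 0.0392, 0.1271]
eef_rot: [0.0, -0.694, 0.72, -0.0]
contact_force: [-0.7, 0.1, 5.0]
opening: -0.0001
gripper_force: 2.2
```

View pics/w2.png

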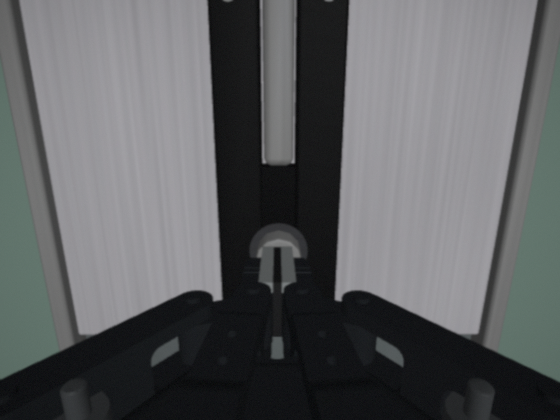

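The force dropped from 4.5 to 2.7 N and then hit the solid end. In the picture the bar (columns 263–295, ending at row 163) looks wider, so it has probably popped. I'll lift and look again.

```bash
python3 -m creep '[{"offset":[0,0,20],"spin":0,"claw":0},{"offset":[0,0,45],"spin":0,"claw":0.3},{"offset":[0,0,55],"spin":0,"claw":0.6},{"offset":[0,0,55],"spin":0,"claw":0.6}]'; python3 -c "
from h import *
d=get('wrist','w3');print(observe()['tool_pos'])
im=d['image'].astype(int)
for r in(40,60,80,100,120): print(r,im[r,245:310:2].max(1))
"
```

```text
time_s: 5.55
tool_pos: [0.5765, 0.0393, 0.1817]
eef_rot: [0.0, -0.694, 0.72, 0.0]
contact_force: [0.8, -0.2, -0.6]
opening: 0.0511
gripper_force: 0.0
[0.57608606 0.03922777 0.18093298]
40 [ 22  23  27  25  24  25  26  27  19  47 122  87  94 109 115 117 120 121
 119 119 113  97 120  64  15  26  25  26  26  24  27  25  26]
60 [ 22  26  24  25  25  27  27  25  19  45 122  92  93 109 115 117 120 122
 119 119 114 101 123  52  18  24  26  29  27  25  25  26  25]
80 [ 22  21  26  24  24  26  25  27  23  34 117  98  95 109 114 118 121 121
 117 118 114 100 122  47  18  24  25  23  26  26  25  27  25]
100 [ 20  22  23  25  23  27  24  23  23  22 111  95  93 106 115 119 122 119
 115 117 114 103 129  47  18  23  25  20  25  25  27  25  24]
120 [ 24  23  22  21  23  26  25  26  25  18 112 105  94 107 116 118 118 118
 114 114 113 101 113  37  17  22  23  26  23  25  22  22  24]
```

View pics/w3.png

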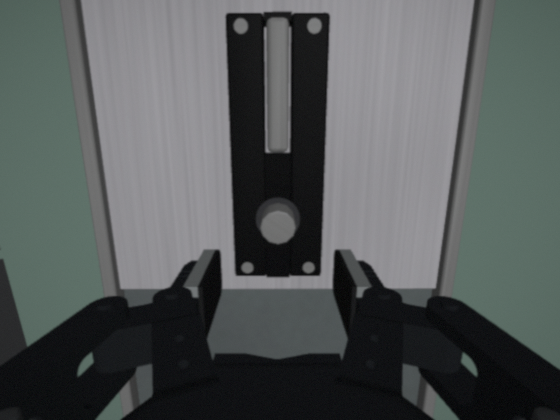

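The bar now spans rows 18–152, up from 122 px to 134 px long, so its top is about 20 mm higher and it has popped. I'll take its position at z = 0.134.

```bash
python3 - <<'E'
from h import *
d=get('wrist');
for n,uv,z in(('barN',(277,18),.134),('barS',(277.5,152),.134),('cap',(278,225),.134),('NL',(226,13),.114),('SR',(322,275),.114)):print(n,(onz(d,uv,z)*1000).round(1))
d=get('scene');im=d['image'];g=im.max(2);m=np.zeros_like(g);x0,y0,x1,y1=235,210,272,252
c=im[y0-10:y1+25,x0-10:x1+30];cv2.imwrite('pics/s3.png',cv2.resize(c,None,fx=7,fy=7,interpolation=2)[...,::-1])
print(proj(d,(.574,-.040,.134)),proj(d,(.573,-.075,.134)),proj(d,(.575,-.005,.134)))
E
```

```text
barN [571.1 -76.8 134. ]
barS [573.3  -8.5 134. ]
cap [574.5  34.9 134. ]
NL [599.6 -85.7 114. ]
SR [545.4  78.9 114. ]
[254.43370543 227.18574829] [246.40516823 218.63625615] [262.63807508 235.91810958]
```

View pics/s3.png

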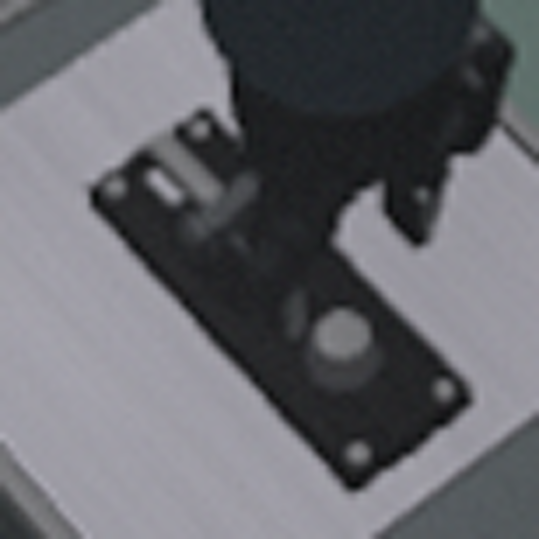

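```bash
python3 -m creep '[{"offset":[-1,-40,0],"spin":0,"claw":0.6},{"offset":[-2,-79,0],"spin":0,"claw":0.6},{"offset":[-2,-79,-20],"spin":0,"claw":0.6},{"offset":[-2,-79,-40],"spin":0,"claw":0.6},{"offset":[-2,-79,-55],"spin":0,"claw":0.6},{"offset":[-2,-79,-62],"spin":0,"claw":0.6},{"offset":[-2,-79,-62],"spin":0,"claw":0.6}]' 25
python3 -m creep '[{"offset":[0,0,0],"spin":0,"claw":0.2},{"offset":[0,0,0],"spin":0,"claw":0.2},{"offset":[0,0,0],"spin":0,"claw":0.1},{"offset":[0,0,0],"spin":0,"claw":0.1}]' 25
```

```text
time_s: 6.58
tool_pos: [0.5745, -0.0398, 0.1196]
eef_rot: [-0.0, -0.694, 0.72, 0.0]
contact_force: [0.8, 1.0, 1.6]
opening: 0.051
gripper_force: 0.0
time_s: 7.08
tool_pos: [0.5741, -0.0399, 0.1206]
eef_rot: [-0.0, -0.694, 0.72, 0.0]
contact_force: [-5.2, 1.5, 4.6]
opening: 0.0113
gripper_force: 27.4
```

```bash
python3 -m creep '[{"offset":[-1,0,0],"spin":-0.1,"claw":0.1},{"offset":[-1,0,0],"spin":-0.25,"claw":0.1},{"offset":[-1,0,0],"spin":-0.4,"claw":0.1},{"offset":[-1,0,0],"spin":-0.55,"claw":0.1},{"offset":[-1,0,0],"spin":-0.7,"claw":0.1}]'
python3 -m creep '[{"offset":[0,0,0],"spin":-0.15,"claw":0.1},{"offset":[0,0,0],"spin":-0.3,"claw":0.1},{"offset":[0,0,0],"spin":-0.45,"claw":0.1},{"offset":[0,0,0],"spin":-0.55,"claw":0.1},{"offset":[0,0,0],"spin":-0.6,"claw":0.1},{"offset":[0,0,0],"spin":-0.6,"claw":0.1}]'; python3 -c "
from h import *
print(observe()['torque'],observe()['joints'])"
```

```text
time_s: 7.7
tool_pos: [0.5753, -0.0404, 0.1208]
eef_rot: [0.002, -0.403, 0.915, -0.001]
contact_force: [3.9, -2.8, 0.1]
opening: 0.0112
gripper_force: 26.6
time_s: 8.45
tool_pos: [0.5761, -0.0409, 0.1208]
eef_rot: [0.002, -0.117, 0.993, -0.001]
contact_force: [4.3, -4.5, -0.8]
opening: 0.0112
gripper_force: 26.5
[-1.65582396 -1.8875843  -0.00788638] [ 0.20158791  0.36081776 -0.03054873  0.00310452 -1.17476977 -1.53897116]
```

```bash
python3 -m creep '[{"offset":[0,0,0],"spin":-0.05,"claw":0.1},{"offset":[0,0,0],"spin":-0.07,"claw":0.1},{"offset":[0,10,0],"spin":-0.07,"claw":0.1},{"offset":[1,22,0],"spin":-0.07,"claw":0.1},{"offset":[1,34,0],"spin":-0.07,"claw":0.1}]'
python3 -c "
from h import *
print(observe()['torque'],observe()['joints'])"
```

```text
time_s: 9.07
tool_pos: [0.5771, -0.0073, 0.1209]
eef_rot: [0.002, -0.083, 0.997, -0.002]
contact_force: [6.8, -6.8, -2.6]
opening: 0.011
gripper_force: 27.4
[-2.36791659 -2.25253958  0.37623855] [ 0.26094213  0.36025496 -0.03181826  0.00460644 -1.17474246 -1.66791803]
```

Sliding freely, with 34 mm done.

```bash
python3 -m creep '[{"offset":[0,12,0],"spin":0,"claw":0.1},{"offset":[0,24,0],"spin":0,"claw":0.1},{"offset":[0,36,0],"spin":0,"claw":0.1},{"offset":[1,46,0],"spin":0,"claw":0.1},{"offset":[1,52,0],"spin":0,"claw":0.1},{"offset":[1,55,0],"spin":0,"claw":0.1},{"offset":[1,55,0],"spin":0,"claw":0.1}]'
```

```text
time_s: 9.95
tool_pos: [0.5788, 0.0481, 0.1209]
eef_rot: [0.003, -0.083, 0.997, -0.001]
contact_force: [7.5, -6.1, -3.4]
opening: 0.011
gripper_force: 27.3
```

```bash
python3 -m creep '[{"offset":[0,1,0],"spin":0,"claw":0.1},{"offset":[0,2,0],"spin":0,"claw":0.1},{"offset":[0,3,0],"spin":0,"claw":0.1},{"offset":[0,3,0],"spin":0,"claw":0.1}]'
```

```text
time_s: 10.45
tool_pos: [0.5786, 0.0489, 0.1209]
eef_rot: [0.003, -0.083, 0.997, -0.003]
contact_force: [9.1, -12.5, -3.7]
opening: 0.0111
gripper_force: 27.5
```

Force rises without further motion, so the hatch is at its stop. Next: ease off, release and lift.

```bash
python3 -m creep '[{"offset":[0,-2,0],"spin":0,"claw":0.1},{"offset":[0,-2,0],"spin":0,"claw":0.4},{"offset":[0,-2,0],"spin":0,"claw":0.4},{"offset":[0,-2,0],"spin":0,"claw":0.4}]'
python3 -m creep '[{"offset":[0,0,15],"spin":0,"claw":0.4},{"offset":[0,0,35],"spin":0,"claw":0.4},{"offset":[0,0,60],"spin":0,"claw":0.4},{"offset":[-10,-60,90],"spin":0,"claw":0.4},{"offset":[-20,-120,110],"spin":0,"claw":0.4},{"offset":[-30,-160,120],"spin":0,"claw":0.4},{"offset":[-30,-160,120],"spin":0,"claw":0.4},{"offset":[-30,-160,120],"spin":0,"claw":0.4}]'
python3 -c "
from h import *
d=get('scene');c=d['image'][180:310,200:350];cv2.imwrite('pics/s4.png',cv2.resize(c,None,fx=4,fy=4,interpolation=2)[...,::-1])"
```

```text
time_s: 10.95
tool_pos: [0.5755, 0.0504, 0.1199]
eef_rot: [-0.0, -0.082, 0.997, 0.0]
contact_force: [-0.2, 0.0, 0.5]
opening: 0.0343
gripper_force: 0.0
time_s: 11.95
tool_pos: [0.5457, -0.1096, 0.2406]
eef_rot: [0.0, -0.082, 0.997, 0.0]
contact_force: [0.0, 1.4, 0.1]
opening: 0.0344
gripper_force: 0.0
```

View pics/s4.png

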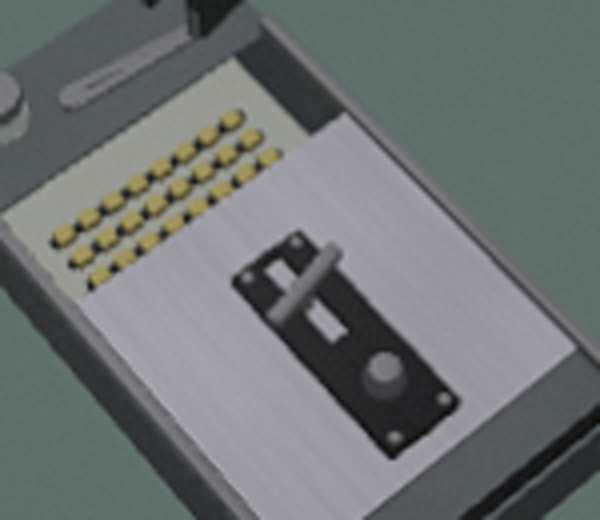

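The picture shows the hatch open, the handle out and turned (bar around (305,283) in the crop), and the jar and tweezers in place. I'll check the plate shift and hand in.

```bash
python3 - <<'E'
from h import *
d=get('scene');g=d['image'].max(2);m=np.zeros_like(g);m[232:300,252:322]=(g[232:300,252:322]<60)*255
c=np.vstack([k for k in cv2.findContours(m,0,1)[0] if cv2.contourArea(k)>40])[:,0]
P=np.array([onz(d,p,.114)[:2] for p in c.astype(float)])
r=cv2.minAreaRect((P*1000).astype(np.float32));print(r)
if r[0][1]-2.2>85 and abs(max(r[1])-166)<5: print(job.job_done())
E
```

```text
((580.2861328125, 91.67556762695312), (166.30056762695312, 60.19899368286133), 88.09351348876953)
the job is handed in; nothing more can be done
None
```

The case is open and the job is handed in: the handle popped out and was turned about 1.35 rad to its stop, the hatch slid about 89 mm to its stop, the gripper has let go and is clear, and the jar and tweezers look undisturbed; no verdict was returned.

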